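Open the safety-capped tub one-handed

ROBOT

A 6-joint arm with a two-finger parallel gripper is mounted at the origin on the work surface. World frame = base frame: x ahead of the robot, y to its left, z up, the work surface at z = 0. Lengths are in m, angles in degrees, forces in N, time in s.
With the tool pointing down it reaches from about 0.3 to 0.75 m from the base axis. Payload 8.5 kg.
Tool frame: the origin (TCP) lies at the very end of the fingers, on their centre line; the grasp point (between the pads) lies 19 mm behind it (robot.grip_depth is the z of the grasp point in the tool frame, in m); z points along the fingers, y is the line along which they close (so a half turn about z gives the same grasp; the last joint's range is limited). The gripper opens to 88 mm and grips with 3 to 60 N. Pads are 18 mm wide; open, the fingers measure 123 mm over their backs; the gripper's body (75 mm by 187 mm) begins 45 mm behind the grasp point.
Start: joints at [-88.138, 21.807, 74.336, -0, 83.858, -12.336], TCP at [0.135, -0.533, 0.239] pointing down, gripper open.
Joint ranges: [-178.18, 178.18], [-50.72, 133.34], [12.68, 142.11], [-81.47, 261.47], [9.98, 163.14], [-165.26, 165.26]. Speed limits (degrees/s): [136.94, 136.94, 180, 180, 180, 180].

INTERFACE

Orientations are given as [roll, pitch, yaw] about the fixed x, y, z axes, in that order (R = Rz(yaw) Ry(pitch) Rx(roll)).
In Python, from cell import robot gives the robot as it stands. Calls block until the motion is done:
- robot.goto(position, orientation): joint-space move of the TCP to a pose.
- robot.move_linear(position, max_speed=0.15, frame=None, contact_N=None): straight line of the TCP; frame=None keeps the orientation; max_speed is the mean speed in m/s. With contact_N (N) it stops when the force on the tool has changed by that much, and returns True; else False.
- robot.movej(angles): joint-space move.
- robot.set_gripper(opening, grasp_force=None): opening from 0.0 (shut) to 1.0 (fully open); grasp_force is the grip in N (None keeps the last); returns when the fingers have stopped.
- robot.sleep(seconds).
- robot.solve_ik(position, orientation): joint angles nearest the present ones, or None.
- robot.camera(name): name is "scene" or "side" or "wrist"; returns (picture, depth): 480x640x3 uint8, red, green, blue; 480x640 float32, m along the optical axis (not along the pixel's ray), 0 where there is no reading.
- robot.camera_params(name): a dict with "intrinsics" (3x3 intrinsics, pixels), "cam_to_world" (4x4, takes a point from camera to world coordinates). Camera axes: x right, y down, z forward; pixel columns grow to the right and rows downward; lengths in m; the calibration is good to about 2 mm. A picture is of the moment at which its call begins: read the wrist's pose just before it. camera_params takes no time and is no camera call; for the wrist camera it gives the pose at the moment of the call.
A pose or a line that the arm cannot do raises robot.Unreachable and nothing moves.
- robot.job_done(): hands the job in; it is judged then, once.
Readings, each from a call of its own:
- robot.get_time(): time.
- robot.get_joint_pos(): joint angles.
- robot.get_joint_velocities(): joint speeds.
- robot.get_effort(): joint torques, N m.
- robot.get_tool_pos(): TCP position.
- robot.get_ee_rot(): TCP orientation.
- robot.get_force(): force on the tool from outside, world axes, zero at the start.
- robot.get_wrist_torque(): the same for the moment, N m.
- robot.get_width(): opening from 0.0 (shut) to 1.0 (fully open).
- robot.get_gripper_force(): force on a finger pad.
Only numpy, scipy, OpenCV 4.12 (cv2) and the standard library are available. Lean on these libraries where they do the work, as an engineer would, in place of code of your own. Each camera call takes 0.05 s, during which the arm holds its last target. There are 200 camera calls.

TASK

Open the tub that stands in the wooden holder: gently squeeze the two side tabs of its safety cap inward, no harder than they need, and keep them in while you turn the cap anticlockwise (seen from above) until you just feel its stop, without wrenching it; then lift the cap straight off. Set the cap down softly, upright with its rim down, in the middle of the square dish and let go; do not knock the other things about.

Things in the scene. Friction and masses are not known exactly. Their poses are not given: they have to be found in the camera images.
- tub: FIXED white round tub, 80 mm across, in a 120 x 120 x 14 mm wooden base with four corner cheeks 50 mm high. Origin: centre of the base's underside, on the table; z up; yaw varies. Flat shoulder at z = 115 mm; neck 35 mm across from there to z = 149 mm, with two flanges that hold the cap's lugs down.
- catch_1 (a point): Top centre of one of two catch blocks, half a turn apart, on the tub's shoulder, 29.5 to 36.5 mm from the tub's axis, 7 mm high. Each stops a tab's foot about 0.16 rad anticlockwise of the cap's square position unless that tab is in by 4.5 mm or more, reckoned from the TUB's axis: an off-centre squeeze leaves one caught. Turning fingertips must stay 10 mm or more above the shoulder.
- catch_2 (a point): The same for the other catch block.
- cap: Loose grey round cap on the tub's neck, 54 mm across, 37 mm high, about 75 g. Origin: centre of its lower rim (z = 117 mm when on the tub), z up, y through both tabs. On the tub its yaw is the tub's within 0.1 rad; about 1 mm of sideways play. With both tabs in it turns easily: yaw grows anticlockwise.
- cap_top (a point): Centre of the cap's flat top, 37 mm above its rim. Turn, as cap yaw minus tub yaw: a hard stop lies anywhere from 0.78 to 1.33 rad (differs from tub to tub, not to be seen), and the cap lifts only in about the last 0.1 rad before it; short of that, lugs hold it down. A turning moment of 0.2 N m shows the stop; beyond about 0.5 N m the neck may break. Clockwise stop at about -0.17 rad.
- tab_a_face (a point): Centre of the flat ribbed outer face of the tab on the cap's +y side: 22 mm wide (cap x), from 9 to 35 mm above the cap's rim, point at 22 mm; 33.5 mm from the cap's axis when out (67 mm over both). Slides straight in by up to 6 mm (55 mm over both) against a spring, 8 N at first, 15 N fully in; springs back. May crack above 35 N. Its 10 mm wide foot below meets the catch.
- tab_b_face (a point): The same for the tab on the cap's -y side.
- tab_a: The tab on the cap's +y side, as a part; its origin is the cap's origin when out, and moves with the tab (up to 6 mm towards the cap's -y).
- tab_b: The tab on the cap's -y side; its origin moves up to 6 mm towards the cap's +y.
- dish: Loose shallow square dark wooden dish, 140 x 140 mm, 14 mm high, walls 5 mm, 0.5 kg. Origin: centre of its underside; z up. Inner floor at z = 5 mm.
- plain_tub: Bystander: white tub with label and a smooth round grey lid without tabs, 80 mm across, 145 mm high, not in a holder. Origin: centre of underside.
- shaker: Bystander: small dark wooden shaker, 66 mm high.
- mug: Bystander: mug, 80 mm across, 90 mm high.
- vase: Bystander: white vase, 160 mm high.
- towel_roll: Bystander: upright roll of paper towel, 110 mm across, 225 mm high.
- glass_jar: Bystander: glass jar, 90 mm across, 150 mm high.
- spoon: Bystander: spoon lying flat.
Mind the look-alikes: they are no part of the job. Several things have the shape of the dish; the one meant has the colours described above.

How it is judged (in metres and radians):
On the way, in this order (a step that is already met when the one before it is completed fails the run):
1. the cap is turned past its catches while still seated on the neck (angle between the x axis of cap and the x axis of tub, either way round above 0.55 rad and z of cap in the frame of tub below 0.123 m and horizontal distance between cap and tub below 0.006 m), for 0.1 s.
2. the cap is lifted clear of the neck (z of cap in the frame of tub above 0.15 m and angle between cap's own z axis and vertical below 0.35 rad), for 0.1 s.
At the end, for the whole second after the job is handed in: The cap rests upright, rim down, on the dish's inner floor (its rim within 4 mm of it, tilt under 0.1 rad), its axis within 25 mm of the dish's centre, released and at rest, and the dish lies flat (horizontal distance between cap and dish below 0.025 m and z of cap in the frame of dish below 0.009 m and angle between cap's own z axis and vertical below 0.1 rad and linear speed of cap below 0.02 m/s and angle between dish's own z axis and vertical below 0.05 rad); the robot touches nothing.
It fails at once if a tab is squeezed harder than 35 N (contact force between the fingers and tab_a above 35 N or contact force between the fingers and tab_b above 35 N).
It fails at once if the cap is wrenched against the tub with more than 35 N (contact force between cap and tub above 35 N).
It fails at once if the cap is pressed or dropped into the dish with more than 30 N (contact force between cap and dish above 30 N).
It fails at once if a bystander is pushed more than 30 mm or the dish more than 40 mm (distance of any of plain_tub, shaker, mug, vase, towel_roll, glass_jar, spoon from where it was at the start of the episode above 0.03 m or distance of dish from where it was at the start of the episode above 0.04 m).
It also fails if it takes over 67 s, if anything falls off the work surface, if the arm or the gripper's body presses on something with over 40 N, if the wrist force passes 120 N, or if a joint passes its speed limit or range.

## Working session

There is one attempt and no reset: what is moved stays moved. The work goes in short steps, each a Python script; the robot and the scene stay as the last script left them, time stands still between calls to the robot, and variables do not carry over. Pictures are saved under pics/ and viewed, at most 10 in all, crops included, and the job is handed in when it is done.

```bash
mkdir -p pics; ls
python3 - <<'E'
from cell import robot
import cv2,numpy as np
for n in("scene","side","wrist"):
    p=robot.camera_params(n); c,d=robot.camera(n)
    cv2.imwrite(f"pics/{n}0.png",c[:,:,::-1]); np.savez(f"pics/{n}0.npz",c=c,d=d,K=p["intrinsics"],T=p["cam_to_world"])
    print(n,np.round(p["intrinsics"],1).tolist(),np.round(p["cam_to_world"],3).tolist())
print(robot.get_time(),robot.grip_depth,robot.get_force(),robot.get_wrist_torque(),robot.get_ee_rot(),robot.get_width())
E
```

```text
pics
scene [[502.1, 0.0, 326.9], [0.0, 502.1, 239.1], [0.0, 0.0, 1.0]] [[-0.684, 0.509, -0.522, 1.193], [0.729, 0.461, -0.506, 0.702], [-0.017, -0.727, -0.686, 0.997], [0.0, 0.0, 0.0, 1.0]]
side [[515.8, 0.0, 322.0], [0.0, 515.8, 247.0], [0.0, 0.0, 1.0]] [[-0.777, -0.336, 0.532, -0.114], [-0.629, 0.401, -0.666, 0.86], [0.01, -0.852, -0.523, 0.757], [0.0, 0.0, 0.0, 1.0]]
wrist [[384.1, 0.0, 317.9], [0.0, 384.1, 241.2], [0.0, 0.0, 1.0]] [[0.245, -0.937, -0.247, 0.197], [-0.969, -0.237, -0.062, -0.517], [-0.001, 0.255, -0.967, 0.385], [0.0, 0.0, 0.0, 1.0]]
0.15 -0.0187 [-0.59201384 -0.11164655  0.24288634] [ 0.004841    0.01456358 -0.00663943] [-1.79937476e+02 -1.25518498e-02  1.41995817e+01] 0.9983598105728032
```

View pics/scene0.png

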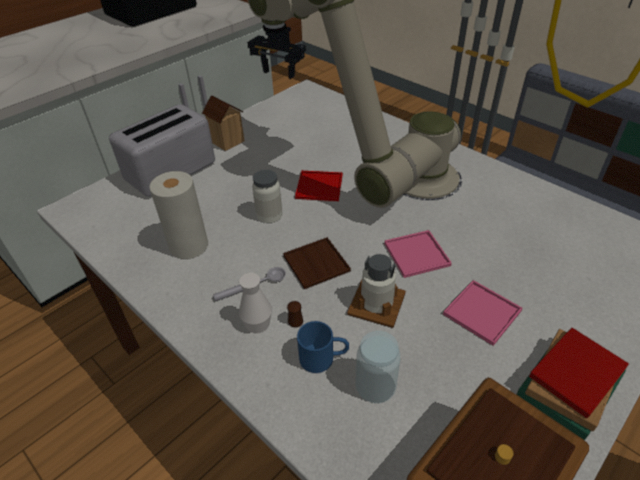

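View pics/side0.png

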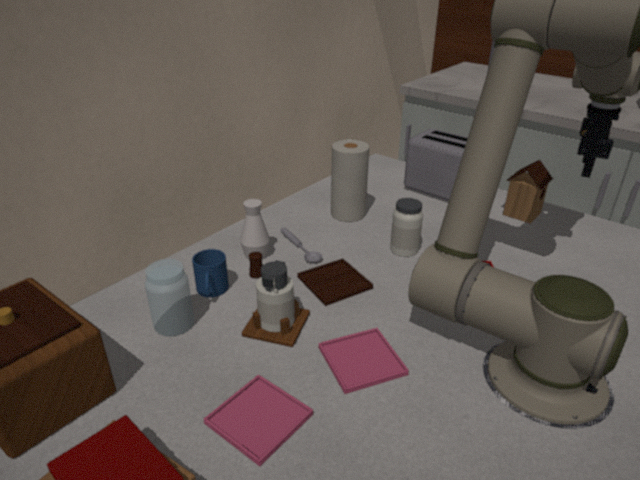

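The scene picture shows the target cap at about (379,264) on the tub in its wooden base (377,303). The dark brown dish is at (317,262), with the glass jar (378,365) and mug (316,345) nearby. In the side picture the cap is at (273,275) and the dish at (335,281).

```bash
cat > h.py <<'E'
import numpy as np,cv2
def load(n): return np.load(f"pics/{n}.npz")
def cloud(z):
    d=z["d"];K=z["K"];T=z["T"];v,u=np.mgrid[0:480,0:640]
    P=np.stack([(u-K[0,2])/K[0,0]*d,(v-K[1,2])/K[1,1]*d,d],-1)@T[:3,:3].T+T[:3,3]
    P[d==0]=np.nan; return P
E
python3 - <<'E'
from h import *
for n in("scene0","side0"):
    z=load(n);P=cloud(z)
    px={"scene0":dict(cap=(379,264),dish=(317,262),spoon=(278,275),mug=(316,330),jar=(378,345),shaker=(295,305),plain=(265,178),vase=(250,280)),
        "side0":dict(cap=(273,269),dish=(335,281),jar=(168,268),shaker=(255,256),mug=(210,257))}[n]
    for k,(u,v) in px.items(): print(n,k,np.round(np.nanmedian(P[v-1:v+2,u-1:u+2].reshape(-1,3),axis=0),3))
    c=z["c"].astype(int)
    m=(c.sum(-1)<200)&(c[...,0]>c[...,2]*1.3)&(P[...,2]<0.02)&(P[...,2]>0)&(P[...,0]>.2)
    q=P[m]; q=q[np.linalg.norm(q[:,:2]-np.median(q[:,:2],axis=0),axis=1)<.12]
    print(len(q),"dish rect",cv2.minAreaRect(q[:,:2].astype(np.float32)))
E
```

```text
scene0 cap [0.532 0.229 0.155]
scene0 dish [0.521 0.013 0.003]
scene0 spoon [ 0.625 -0.032  0.001]
scene0 mug [0.717 0.2   0.061]
scene0 jar [0.705 0.364 0.149]
scene0 shaker [0.7   0.114 0.064]
scene0 plain [ 0.478 -0.23   0.144]
scene0 vase [0.768 0.048 0.16 ]
1932 dish rect ((0.5246275663375854, 0.013510070741176605), (0.14415420591831207, 0.14693433046340942), 70.37577056884766)
side0 cap [0.52  0.229 0.156]
side0 dish [0.522 0.01  0.007]
side0 jar [0.696 0.362 0.151]
side0 shaker [0.693 0.12  0.063]
side0 mug [0.768 0.197 0.068]
1830 dish rect ((0.5338334441184998, 0.0644904375076294), (0.2281246930360794, 0.1557725965976715), 79.24742889404297)
```

Run:
```python
from cell import robot
from h import *
robot.move_linear([0.135,-0.48,0.38],max_speed=.25)
robot.goto([0.53,0.229,0.33],[180,0,113]); print(robot.get_time(),robot.get_joint_pos())
robot.sleep(.2)
p=robot.camera_params("wrist"); c,d=robot.camera("wrist")
cv2.imwrite("pics/w1.png",c[:,:,::-1]); np.savez("pics/w1.npz",c=c,d=d,K=p["intrinsics"],T=p["cam_to_world"])
print(robot.get_time(),robot.get_tool_pos(),robot.get_force(),robot.get_wrist_torque())
z=load("w1");P=cloud(z)
m=(P[...,2]>.146)&(P[...,2]<.165);q=P[m][:,:2]; q=q[np.linalg.norm(q-np.median(q,axis=0),axis=1)<.06];print(len(q),np.nanmedian(P[m][:,2]),cv2.minEnclosingCircle(q.astype(np.float32)),cv2.minAreaRect(q.astype(np.float32)),q.mean(0))
```

```text
3.7583 [ 1.15545440e+01  2.21767457e+01  5.89041394e+01 -6.95177039e-03
  9.89145869e+01 -1.13770709e+01]
4.0083 [0.5301188  0.22868679 0.33003812] [0.09775458 0.46818695 0.01652587] [ 0.00371925 -0.16147579 -0.04557431]
7251 0.15094309145829468 ((0.7033647298812866, 0.3672730028629303), 0.039484042674303055) ((0.7028747797012329, 0.367606520652771), (0.07714573293924332, 0.07703006267547607), 29.634521484375) [0.70185167 0.36797031]
```

View pics/w1.png

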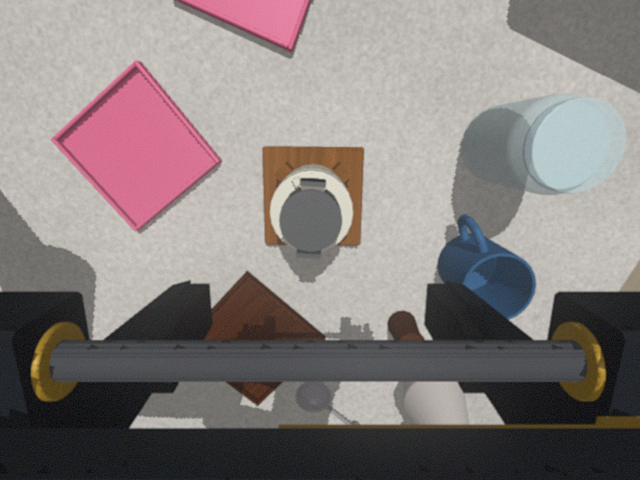

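The wrist picture shows the cap centre at about (311,218). Its tabs are at (312,183) and (308,250), so the tab axis runs roughly along image-vertical. The base edges line up with the image. Next is a closer view in the grasp orientation.

```bash
cat >> h.py <<'E'
def shot(robot,name):
    p=robot.camera_params("wrist"); c,d=robot.camera("wrist")
    np.savez(f"pics/{name}.npz",c=c,d=d,K=p["intrinsics"],T=p["cam_to_world"]); return load(name)
def ray(z,u,v,h):
    K=z["K"];T=z["T"];r=T[:3,:3]@np.array([(u-K[0,2])/K[0,0],(v-K[1,2])/K[1,1],1]);return T[:3,3]+r*(h-T[2,3])/r[2]
E
python3 - <<'E'
from cell import robot
from h import *
z=load("w1"); print("w1 cap",ray(z,311,218,.154),"tabs",ray(z,312,183,.152),ray(z,308,250,.152),"base",[ray(z,u,v,.014).round(4).tolist() for u,v in((263,147),(363,147),(361,245),(265,245))])
c=ray(z,311,218,.154)
robot.goto([c[0],c[1],.265],[180,0,23]); robot.sleep(.2)
z=shot(robot,"w2");P=cloud(z)
v,u=np.mgrid[0:480,0:640]
m=(P[...,2]>.150)&(P[...,2]<.160)&(np.hypot(P[...,0]-c[0],P[...,1]-c[1])<.05)
q=P[m]; print(len(q),q.mean(0),cv2.minAreaRect(q[:,:2].astype(np.float32)))
cv2.imwrite("pics/w2.png",cv2.resize(z["c"][130:360,190:450,::-1],None,fx=2.5,fy=2.5,interpolation=cv2.INTER_CUBIC))
print(robot.get_time(),robot.get_tool_pos(),robot.get_joint_pos())
E
```

```text
w1 cap [0.52355475 0.22702651 0.154     ] tabs [0.51289475 0.25459469 0.152     ] [0.53230205 0.19918724 0.152     ] base [[0.4477, 0.2563, 0.014], [0.5554, 0.3019, 0.014], [0.6028, 0.1929, 0.014], [0.4924, 0.1461, 0.014]]
5076 [0.52443485 0.2250697  0.15473945] ((0.5237348079681396, 0.22483369708061218), (0.05401107296347618, 0.0670028105378151), 19.145519256591797)
5.6583 [0.52358519 0.22703397 0.26508893] [1.15598389e+01 2.29668218e+01 6.80914851e+01 1.58489791e-03
 8.89308635e+01 7.85417411e+01]
```

View pics/w2.png

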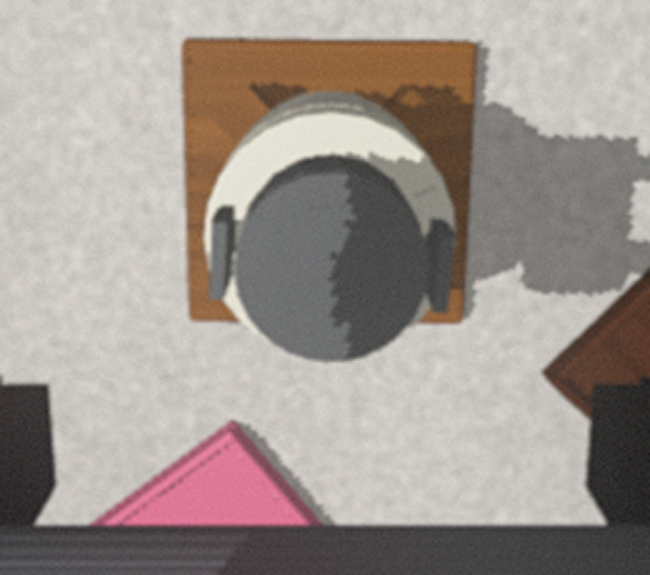

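Run:
```python
from cell import robot
from h import *
z=load("w1");P=cloud(z)
m=(P[...,2]>.150)&(P[...,2]<.160)&(np.hypot(P[...,0]-.5237,P[...,1]-.2248)<.05)
print(cv2.minAreaRect(P[m][:,:2].astype(np.float32)),np.median(P[m][:,2]))
O=[180,0,19.1]; c=[.5237,.2250]
robot.goto([*c,.22],O)
print(robot.move_linear([*c,.129],max_speed=.06,contact_N=6))
robot.sleep(.3)
a=np.radians(19.1);R=np.array([[np.cos(a),np.sin(a),0],[-np.sin(a),np.cos(a),0],[0,0,1]])  # tool-ish x, perp y, z
f0=R@robot.get_force();t0=robot.get_wrist_torque();print("base",f0,t0,robot.get_tool_pos(),robot.get_gripper_force())
robot.set_gripper(0.0,grasp_force=5); robot.sleep(.3)
print("5N",R@robot.get_force()-f0,robot.get_wrist_torque()-t0,robot.get_width()*88,robot.get_gripper_force(),robot.get_time())
```

```text
((0.5238156914710999, 0.22418975830078125), (0.05333540961146355, 0.06717503815889359), 19.416181564331055) 0.15485380054697478
False
base [-0.28878204 -1.18807975  0.14055243] [ 0.06478716 -0.01489442  0.02104037] [0.52373539 0.2250129  0.12907779] 0.0
5N [-1.01501662  0.39738535  1.09802099] [-0.11821607  0.04527227 -0.04402764] 66.67479300357581 4.999804829549248 8.6667
```

Run:
```python
from cell import robot
import numpy as np
a=np.radians(19.1);R=np.array([[np.cos(a),np.sin(a),0],[-np.sin(a),np.cos(a),0],[0,0,1]])
for F in(12,18):
    robot.set_gripper(0.0,grasp_force=F); robot.sleep(.3)
    print(F,(R@robot.get_force()).round(2),robot.get_wrist_torque().round(3),robot.get_width()*88,robot.get_gripper_force(),robot.get_time())
```

```text
12 [-0.61  0.27  3.16] [-0.055  0.15   0.034] 59.94242894726172 12.000224646180868 9.3
18 [-1.94  0.24  5.61] [-0.209  0.262  0.034] 54.63331676134747 18.000400596210966 9.8167
```

```bash
cat > turn.py <<'E'
from cell import robot
import numpy as np
c=[.5237,.2250,.129]
y=19.1;t0=robot.get_wrist_torque()[2];log=[]
while y<104:
    y+=2 if y<62 else 1
    robot.goto(c,[180,0,y]); 
    t=robot.get_wrist_torque()[2]-t0; f=robot.get_force()
    log.append((round(y,1),round(robot.get_ee_rot()[2],1),round(t,3),f.round(1).tolist(),round(robot.get_width()*88,1),round(robot.get_gripper_force(),1),round(robot.get_time(),1)))
    if abs(t)>.17:
        robot.sleep(.1); t=robot.get_wrist_torque()[2]-t0; print("t",t)
        if abs(t)>.17: break
    if robot.get_time()>38: print("time");break
for l in log[:3]+log[3:-6:5]+log[-6:]: print(*l)
E
python3 turn.py
```

```text
t -0.24285613469014855
21.1 21.1 -0.023 [-1.2, -0.2, 5.7] 54.4 18.0 10.1
23.1 23.0 0.035 [0.3, 0.0, 5.0] 54.6 18.0 10.3
25.1 25.0 -0.035 [-0.0, -0.3, 5.3] 54.3 18.0 10.6
27.1 27.0 0.001 [-0.2, 0.6, 4.9] 54.5 18.0 10.8
37.1 37.0 -0.02 [-0.1, -0.1, 5.1] 54.9 18.0 12.1
47.1 47.0 -0.008 [-0.0, -0.3, 4.8] 54.7 18.0 13.3
57.1 57.0 0.018 [0.6, -0.8, 4.1] 54.8 18.0 14.6
65.1 65.0 -0.022 [0.7, -0.4, 5.0] 54.1 18.0 15.8
70.1 70.0 -0.017 [-0.7, -0.3, 5.6] 54.3 18.0 17.1
75.1 75.0 -0.024 [-1.5, -1.5, 6.5] 54.3 18.0 18.3
80.1 80.0 -0.017 [-1.3, -0.9, 5.3] 54.6 18.0 19.6
85.1 85.0 -0.013 [-0.3, -2.1, 6.3] 54.4 18.0 20.8
90.1 90.0 0.002 [-0.3, -2.7, 4.6] 54.6 18.0 22.1
91.1 91.0 -0.033 [0.1, -2.2, 5.2] 54.5 18.0 22.3
92.1 92.0 -0.082 [-0.1, -2.6, 5.3] 54.3 18.0 22.6
93.1 93.0 -0.069 [-0.3, -3.3, 6.6] 54.1 18.0 22.8
94.1 94.0 -0.032 [0.4, -2.8, 4.8] 54.6 18.0 23.1
95.1 95.0 -0.06 [0.4, -4.2, 4.4] 54.5 18.0 23.3
96.1 96.0 -0.21 [2.5, -3.5, 4.7] 54.9 18.0 23.6
```

Run:
```python
from cell import robot
from h import *
O=[180,0,94.6]
robot.goto([.5237,.2250,.129],O); robot.sleep(.15); print(robot.get_wrist_torque(),robot.get_force())
r=robot.move_linear([.5237,.2250,.137],max_speed=.03,contact_N=8); print(r,robot.get_tool_pos(),robot.get_force(),robot.get_width()*88)
if not r:
    r=robot.move_linear([.5237,.2250,.24],max_speed=.1,contact_N=8); robot.sleep(.2); print(r,robot.get_tool_pos(),robot.get_force(),robot.get_width()*88)
    z=shot(robot,"w3"); cv2.imwrite("pics/w3.png",z["c"][:,:,::-1])
print(robot.get_time())
```

```text
[-0.77160211 -0.6301564  -0.0752025 ] [ 3.48671315 -3.73860649  4.28288211]
True [0.52413354 0.2244959  0.13065057] [ 2.30277142 -0.50975951  1.23468955] 54.30312892948456
24.275
```

Run:
```python
from cell import robot
import numpy as np
robot.sleep(.2)
print(robot.get_tool_pos().round(4),robot.get_ee_rot().round(2),robot.get_force().round(1),robot.get_wrist_torque().round(2))
for h in(.1315,.1325,.1335,.135):
    r=robot.move_linear([.5237,.2250,h],max_speed=.01,contact_N=10); robot.sleep(.1)
    f=robot.get_force(); print(r,robot.get_tool_pos().round(4),robot.get_ee_rot()[2].round(2),f.round(1),robot.get_wrist_torque().round(2),round(robot.get_width()*88,1))
    if f[2]<-8: break
print(robot.get_time())
```

```text
[0.5242 0.2244 0.1303] [-1.800e+02  6.000e-02  9.456e+01] [2.5 0.7 1. ] [ 0.07 -0.4  -0.04]
False [0.5239 0.2246 0.1309] 94.55 [ 5.1 -2.3 -4.2] [-0.42 -0.81 -0.06] 54.9
False [0.5239 0.2246 0.1319] 94.55 [ 5.3 -2.4 -4.9] [-0.4  -0.84 -0.02] 54.5
False [0.5238 0.2246 0.1328] 94.55 [ 5.1 -1.8 -4.7] [-0.4  -0.89 -0.06] 54.6
False [0.5238 0.2246 0.1344] 94.56 [ 4.1 -2.7 -4. ] [-0.42 -0.78 -0.05] 54.3
25.9583
```

Run:
```python
from cell import robot
from h import *
z=shot(robot,"w4");P=cloud(z)
m=(P[...,2]>.145)&(P[...,2]<.175)&(np.hypot(P[...,0]-.5237,P[...,1]-.2248)<.022)
q=P[m];print(len(q),np.percentile(q[:,2],[5,25,50,75,95]))
if len(q)>50:
    A=np.c_[q[:,:2]-[.5237,.2248],np.ones(len(q))];print("plane",np.linalg.lstsq(A,q[:,2],rcond=None)[0])
cv2.imwrite("pics/w4.png",z["c"][:,:,::-1])
```

```text
6986 [0.15912256 0.15975428 0.16017571 0.16059754 0.16118985]
plane [-0.00227032 -0.00302981  0.16018957]
```

View pics/w4.png

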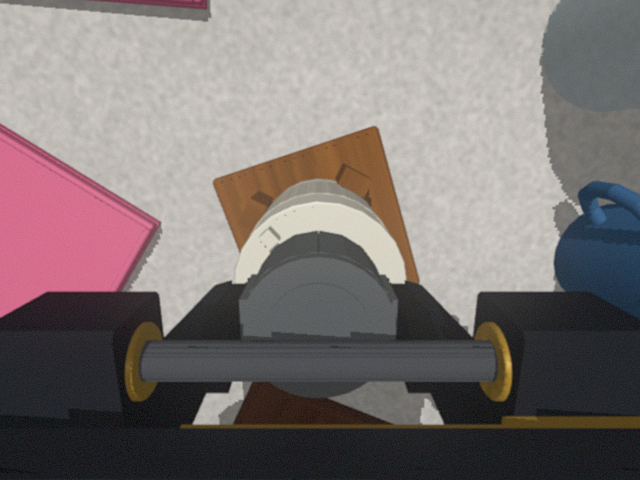

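The cap top is now at z = 0.160 and level, so it rose with the tool and is lifting freely. I'll carry on to the dish.

Run:
```python
from cell import robot
from h import *
O=[180,0,94.6]
print(robot.move_linear([.5237,.2250,.17],max_speed=.04,contact_N=15))
robot.move_linear([.5237,.2250,.225],max_speed=.1); robot.sleep(.2)
print(robot.get_force(),robot.get_width()*88,robot.get_time())
robot.move_linear([.5246,.0135,.20],max_speed=.12); robot.sleep(.2)
z=shot(robot,"w5");P=cloud(z)
m=(np.hypot(P[...,0]-.5246,P[...,1]-.0135)<.02)&(P[...,2]>.1)&(P[...,2]<.26);print("cap top",np.median(P[m][:,2]),"expect .2257",robot.get_tool_pos())
cv2.imwrite("pics/w5.png",z["c"][:,:,::-1]);print(robot.get_force(),robot.get_time())
```

```text
False
[-0.40847236 -0.38020646 -0.10996707] 54.34010533319375 27.9333
cap top 0.22597015092558964 expect .2257 [0.52459867 0.01369063 0.20001342]
[ 0.02085179  0.05613451 -1.01338412] 30.1083
```

View pics/w5.png

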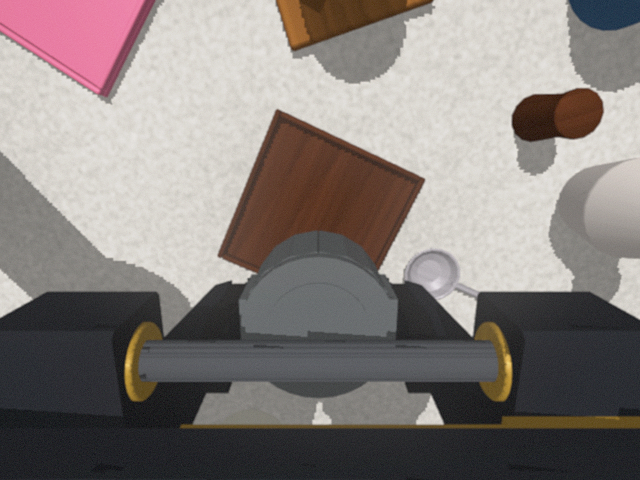

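The picture shows the cap held level. Dish corners are visible at (277,111), (424,180) and (219,256), which puts its centre near (321,218). I'll compute that centre and lower the cap.

Run:
```python
from cell import robot
from h import *
z=load("w5");c=(ray(z,424,180,.014)+ray(z,219,256,.014))/2
print(c,np.linalg.norm(ray(z,424,180,.014)-ray(z,219,256,.014)))
if np.hypot(c[0]-.5246,c[1]-.0135)>.012: raise SystemExit
x=(c[0]+.5246)/2;y=(c[1]+.0135)/2
robot.move_linear([x,y,.03],max_speed=.1); robot.sleep(.2); print(robot.get_force())
r=robot.move_linear([x,y,.0145],max_speed=.012,contact_N=3)
print(r,robot.get_tool_pos(),robot.get_force(),robot.get_time())
```

```text
[0.52485125 0.01144695 0.014     ] 0.19313447914962933
[ 0.11384469  0.76027334 -0.72852105]
True [0.52468999 0.01244673 0.01712487] [-1.10600811 -0.12577893  5.09592197] 33.15
```

Run:
```python
from cell import robot
from h import *
robot.set_gripper(0.0,grasp_force=9); robot.sleep(.2)
robot.set_gripper(0.9); robot.sleep(.3); print(robot.get_width()*88,robot.get_force(),robot.get_gripper_force())
p=robot.get_tool_pos()
robot.move_linear([p[0],p[1],.07],max_speed=.06,contact_N=6)
robot.move_linear([p[0],p[1],.19],max_speed=.15); robot.sleep(.3)
z=shot(robot,"w6");P=cloud(z)
m=(np.hypot(P[...,0]-p[0],P[...,1]-p[1])<.05)&(P[...,2]>.037)&(P[...,2]<.06);q=P[m]
print(np.median(q[:,2]),cv2.minAreaRect(q[:,:2].astype(np.float32)),robot.get_time(),robot.get_tool_pos())
cv2.imwrite("pics/w6.png",z["c"][:,:,::-1])
```

```text
78.98296778344042 [ 0.26711921 -0.22902539 -0.23922685] 0.0
0.04282673062699724 ((0.5234251618385315, 0.013495616614818573), (0.06748081743717194, 0.054094403982162476), 36.81357192993164) 36.7167 [0.5242379  0.01253408 0.1896744 ]
```

View pics/w6.png

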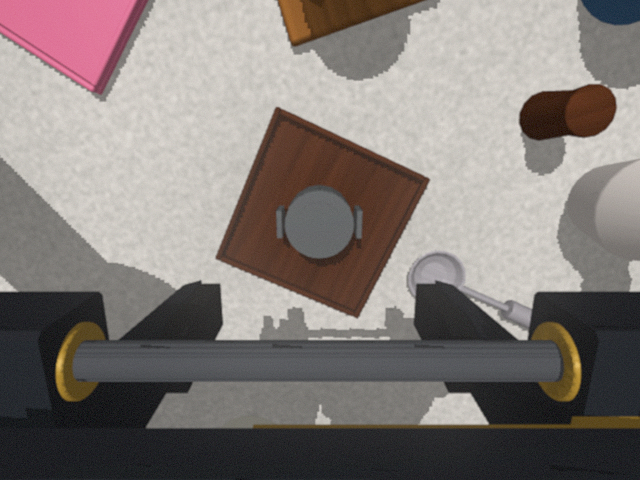

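The cap sits upright at (320,222) in the middle of the dish, whose corners are at (277,108), (428,180), (357,317) and (217,258). Its top is at z = 0.043, as expected.

```bash
python3 -c "
from cell import robot
print(robot.job_done())"
```

```text
the job is handed in; nothing more can be done
None
```

I opened the tub and set the cap upright in the middle of the dark dish, released it, and handed the job in at about 37 s; the hand-in gave no verdict back.

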